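# Press the tamping gauge home with the wide tamper

### The job

Take the wider of the two standing coffee tampers and use it to press the sprung steel plate in the round tamping gauge straight down until it bottoms out, keeping the tamper upright and flat on the plate, and hold it there for a second. Then stand the tamper upright on the round cork mat, with its whole base on the mat, and let go. Leave the narrow tamper standing where it is.

Things in the scene. Friction and masses are not known exactly. Their poses are not given: they have to be found in the camera images.
- wide_tamper_center (a point): The wider of two loose coffee tampers, standing: 110 mm tall, about 0.26 kg, flat steel base disc 56 mm across (22 mm high in the middle), steel neck, round dark wooden handle 30 mm across, straight from 42 to 102 mm above the underside. The point is on its axis, half-way up, 55 mm above the underside; z up along the handle. Any yaw will do.
- narrow_tamper_center (a point): The other tamper, a bystander: the same handle and height, but its base disc is only 38 mm in diameter. The point is on its axis, 55 mm above its underside.
- plate_top (a point): Centre of the top face of the sprung light steel plate (80 mm across), z up; it moves with the plate. The gauge is a fixed dark steel open cup, 100 mm across, 50 mm high, bore 82 mm. The plate lies in it, at rest 4 mm below the rim, and slides straight down 12 mm to a hard stop (top then 34 mm above the worktop); 5 N starts it, 10 N bottoms it, and it springs back.
- mat_top (a point): Centre of the upper face of a round cork mat fixed on the worktop, 120 mm in diameter and 6 mm thick; z up. Above the back of the worktop wall cabinets hang 0.46 m over it, their fronts 0.10 to 0.2 m beyond the work, so travel low (lifting 0.13 m is enough) and near the robot.
There are look-alikes about, which are no part of the job. What is shaped like the part that bears plate_top but pink is not meant.

How it is judged:
By the outcome, as a careful person would: the job done as asked, in the order asked, and still so for the second after the job is handed in, with the robot touching nothing.
It also fails if it takes over 51 s, if anything falls off the work surface, if the arm or the gripper's body presses on something with over 40 N, if the wrist force passes 120 N, or if a joint passes its speed limit or range.

### The arm

A 6-joint arm with a two-finger parallel gripper is mounted at the origin on a cart in front of the work surface, level with it; the furniture and walls round the work are solid. World frame = base frame: x ahead of the robot, y to its left, z up, the work surface at z = 0. Lengths are in m, angles in rad, forces in N, time in s.
With the tool pointing down it reaches from about 0.35 to 0.975 m from the base axis. Payload 4.9 kg.
Tool frame: the origin (TCP) lies on the front face of the gripper's body, between the roots of the fingers; the fingertips stand ctrl.finger_overhang ahead of it and the grasp point (between the pads) lies 54 mm ahead of it (ctrl.finger_overhang is the distance from the TCP to the fingertips, in m); z points along the fingers, y is the line along which they close (so a half turn about z gives the same grasp; the last joint's range is limited). The gripper opens to 85 mm and grips with 20 to 120 N. Pads are 22 mm wide; open, the fingers measure 114 mm over their backs; the gripper's body (76 mm by 85 mm) begins 54 mm behind the grasp point. The pads swing forward as they close: fully open they stand 13 mm farther back than shut.
Start: joints at [-1.449, 0.053, 1.613, -0, 1.476, -0.119], TCP at [0.149, -0.607, 0.304] pointing down, gripper open.
Joint ranges: [-3.01, 3.01], [-1.01, 2.22], [0.06, 2.58], [-1.02, 4.17], [0.09, 2.62], [-3.14, 3.14]. Speed limits (rad/s): [2.57, 2.57, 3.14, 3.14, 3.14, 3.14].

### API

Orientations are given as a rotation vector (axis times angle).
In Python, from station import ctrl, vision gives the robot as it stands. The module is installed in compiled form; this text tells all that it offers.
- The arm moves only by the tool drive_tool, never from a script. Its argument "rows" is a list of rows, each a list of 2 entries, a list of its own where there are three numbers: the shift along the tool's x, y, z in m, then the turn about the tool's z in rad. A call has 1 to 10 rows; each row shifts and turns the commanded pose from where the row before left it, along the tool's axes as they then stand; what a row does not reach is not made up. A row lasts 1/10 s, in which the tool goes at most 50 mm and 8.59 degrees, less where a joint would pass 70% of its speed; a pose out of reach is approached as far as the arm can. A call with a gripper value outside its range is refused whole. "jaw" is the closure, from 0 (fully open) to 1 (shut), set as the call begins (left out, the last holds). The fingers move at their own pace and stop on an object; "grip_force" is the grip in N (left out, the last holds). Time passes only in rows, so rows that do not move let the fingers close. It gives the time, the measured TCP pose, the force, the opening and the grip force at its end, in the units of the state.
- ctrl.get_obs(): the state, without advancing time (a new reading comes with each control period).
- vision.get_image(name): name is "scene" or "top"; returns a dict with "image" (400x640x3 uint8, blue, green, red), "vertical_fov" (degrees; the focal length in pixels is half the picture's height over the tangent of half this angle, whatever the lens; pixels are square), "cx", "cy" (the principal point, pixels), "R" (3x3) and "t" (3): a world point X has camera coordinates R X + t. Camera axes: x right, y down, z forward; pixel columns grow to the right and rows downward; lengths in m; the calibration is good to about 2 mm. A picture is of the moment at which its call begins. There is no depth.
- ctrl.finish_job(): hands the job in; it is judged then, once.
The state is a dict: "t": time; "q": joint angles; "dq": joint speeds; "effort": joint torques, N m; "tool_pos": TCP position; "tool_rot": TCP orientation; "contact_force": force on the tool from outside, world axes, zero at the start; "wrist_torque": the same for the moment, N m; "opening": finger opening in m; "grip_force": force on a finger pad.
Only numpy, scipy, OpenCV 4.12 (cv2) and the standard library are available. Lean on these libraries where they do the work, as an engineer would, in place of code of your own. Each camera call takes 0.05 s, during which the arm holds its last target. There are 200 camera calls.

## Working session

There is one attempt and no reset: what is moved stays moved. The work goes in short steps, Python scripts to look and compute and a tool call to move; the robot and the scene stay as the last step left them, time stands still between calls to the robot, and variables do not carry over. Pictures are saved under pics/ and viewed, at most 10 in all, crops included, and the job is handed in when it is done.

Besides the shell and the picture viewer there is one more tool, called after ">>>" by a JSON object that holds its "name" and its "arguments". drive_tool: Moves the arm, as the interface text tells. Its arguments: {"type":"object","properties":{"rows":{"type":"array","items":{"type":"array"}},"jaw":{"type":"number"},"grip_force":{"type":"number"}},"required":["rows"]}

```bash
mkdir -p pics; cat > h.py <<'E'
import numpy as np, cv2
from station import ctrl, vision
def K(d):
    f=d["image"].shape[0]/2/np.tan(np.radians(d["vertical_fov"])/2); return f,d["cx"],d["cy"]
def ray(d,u,v,z):
    f,cx,cy=K(d);R=np.array(d["R"]);t=np.array(d["t"])
    c=-R.T@t; r=R.T@np.array([(u-cx)/f,(v-cy)/f,1]); return c+r*(z-c[2])/r[2]
def proj(d,X):
    f,cx,cy=K(d); p=np.array(d["R"])@np.array(X)+np.array(d["t"]); return f*p[0]/p[2]+cx,f*p[1]/p[2]+cy
E
python3 - <<'E'
from h import *
import pickle
o={n:vision.get_image(n) for n in("scene","top")}
pickle.dump(o,open("i0.pkl","wb"))
for n in o: cv2.imwrite(f"pics/{n}0.png",o[n]["image"]); d=o[n]; print(n,K(d),-np.array(d["R"]).T@d["t"],np.round(d["R"],2).tolist())
s=ctrl.get_obs();print(s,ctrl.finger_overhang)
E
```

```text
scene (np.float64(511.1456529617896), 322.4181664280846, 198.41593346060677) [-0.37306892 -0.78283758  1.12431045] [[0.72, -0.7, -0.01], [-0.49, -0.5, -0.71], [0.49, 0.52, -0.7]]
top (np.float64(452.59824647601425), 308.0326296229802, 199.73389338951208) [0.32976589 0.01064801 1.31052776] [[-0.02, -1.0, -0.0], [-1.0, 0.02, -0.06], [0.06, 0.0, -1.0]]
{'t': 0.1, 'q': array([-1.44900129e+00,  5.33423827e-02,  1.61419451e+00,  4.20119230e-05,
        1.47601137e+00, -1.19017704e-01]), 'dq': array([-0.00086711, -0.00021333, -0.00285535,  0.00012399,  0.00035871,
        0.00082157]), 'effort': array([-7.16462328e-04, -3.94902527e+01, -3.71363783e+01, -2.23521756e-04,
        3.87982363e-03, -9.82057912e-06]), 'tool_pos': array([ 0.14900163, -0.60652465,  0.30273128]), 'tool_rot': array([-3.11690648e+00, -3.77113272e-01, -6.13857558e-05]), 'contact_force': array([ 0.30168716, -0.83307161, -0.5196105 ]), 'wrist_torque': array([-0.04229067,  0.00753665,  0.04837361]), 'grip_force': 0.0, 'opening': 0.08569758877909106} 0.0726
```

View pics/scene0.png

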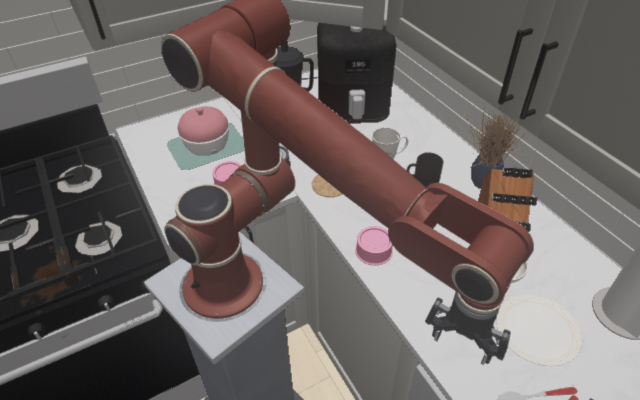

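View pics/top0.png

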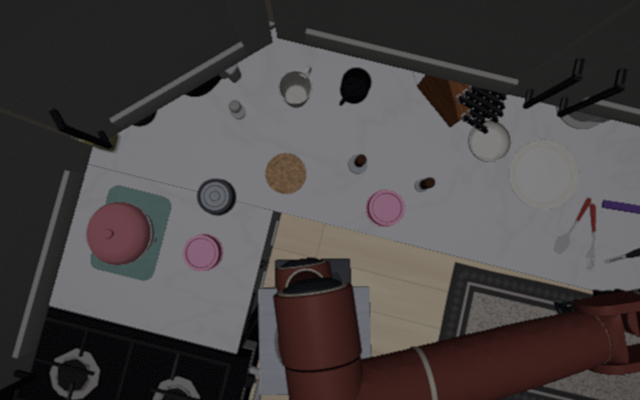

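The top view shows the mat at about (286,173) and the gauge, dark with a steel plate, at about (216,196). The pink rings at (385,208) and (202,252) are decoys. The candidate tampers are at (358,163) and (425,184). I'll enlarge that area to tell which is wider.

```bash
python3 - <<'E'
from h import *
import pickle
d=pickle.load(open("i0.pkl","rb"))["top"];im=d["image"]
c=cv2.resize(im[140:225,185:450],None,fx=3,fy=3,interpolation=cv2.INTER_CUBIC)
c=cv2.convertScaleAbs(c,alpha=1.5);cv2.imwrite("pics/crop1.png",c)
for n,u,v,z in(("tA",358,165,.02),("tA handle",361,160,.11),("tB",422,185,.02),("tBtop",429,183,.11),("gauge",216,196,.048),("mat",286,173,.006),("cab",60,130,.46)):
    p=ray(d,u,v,z);print(n,p.round(3),np.hypot(*p[:2]).round(3))
E
```

```text
tA [ 0.499 -0.13   0.02 ] 0.516
tA handle [ 0.5   -0.129  0.11 ] 0.517
tB [ 0.439 -0.312  0.02 ] 0.538
tBtop [ 0.436 -0.308  0.11 ] 0.534
gauge [0.414 0.272 0.048] 0.496
mat [0.481 0.077 0.006] 0.487
cab [0.517 0.483 0.46 ] 0.708
```

View pics/crop1.png

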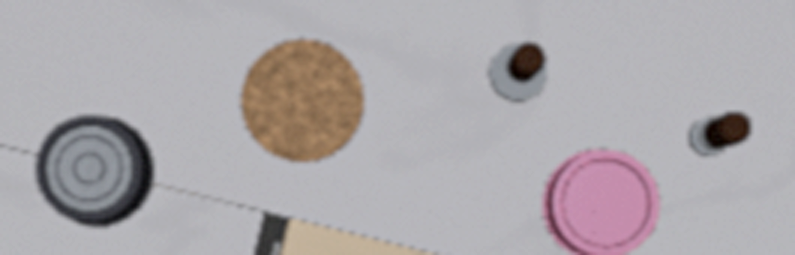

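The crop shows the left tamper (518,72), full-frame (358,164), with a base about 58 crop px across, or roughly 55 mm, so it is the wide one. The right one (707,137), full-frame (421,186), is about 38 mm, so it is the narrow one. The dark gauge has its plate at crop (90,169) and the mat is at crop (303,100). Next I'll fit these more precisely.

```bash
python3 - <<'E'
from h import *
import pickle
d=pickle.load(open("i0.pkl","rb"))["top"];im=d["image"]
hsv=cv2.cvtColor(im,cv2.COLOR_BGR2HSV)
for v in (160,164,168): print([tuple(int(a) for a in hsv[v,u]) for u in range(340,376,3)])
print("g",[tuple(int(a) for a in hsv[196,u]) for u in range(192,242,2)])
def fit(m,roi,n,z):
    x0,y0,x1,y1=roi;k=np.zeros_like(m);k[y0:y1,x0:x1]=m[y0:y1,x0:x1]
    c=max(cv2.findContours(k,cv2.RETR_EXTERNAL,cv2.CHAIN_APPROX_NONE)[0],key=cv2.contourArea)
    (u,v),ax,_=cv2.fitEllipse(cv2.convexHull(c));p=ray(d,u,v,z);s=np.array(ax)/K(d)[0]*(1.31-z)
    print(n,(round(u,1),round(v,1)),"size",s.round(4),p.round(4))
H,S,V=cv2.split(hsv)
fit(((S>60)&(H<25)).astype(np.uint8),(255,145,320,200),"mat",.006)
fit((V<100).astype(np.uint8),(190,170,245,220),"gauge dark",.05)
fit((V<85).astype(np.uint8),(345,145,376,180),"handle",.1)
bg=cv2.absdiff(V,np.full_like(V,int(np.median(V[145:180,330:345]))))
fit((bg>14).astype(np.uint8),(340,145,376,185),"whole",.02)
E
```

```text
[(120, 6, 122), (120, 6, 123), (120, 6, 123), (108, 13, 102), (107, 18, 100), (0, 23, 33), (10, 159, 37), (11, 156, 36), (12, 174, 38), (120, 7, 109), (110, 6, 124), (128, 8, 125)]
[(120, 6, 121), (130, 6, 122), (120, 6, 121), (111, 18, 101), (111, 18, 102), (0, 16, 32), (6, 213, 12), (13, 188, 19), (102, 17, 76), (113, 9, 117), (120, 8, 125), (120, 6, 124)]
[(120, 6, 123), (120, 6, 122), (120, 6, 123), (113, 11, 92), (105, 20, 103), (107, 18, 102), (108, 13, 97), (109, 20, 103), (110, 15, 102), (120, 6, 121), (120, 6, 123), (120, 6, 124)]
g [(120, 6, 124), (128, 8, 125), (120, 7, 105), (115, 34, 45), (110, 21, 73), (110, 15, 100), (111, 20, 91), (107, 17, 104), (107, 18, 98), (111, 20, 91), (109, 19, 106), (107, 18, 102), (107, 17, 103), (111, 19, 95), (107, 20, 89), (111, 17, 105), (110, 17, 92), (110, 16, 94), (110, 18, 84), (120, 30, 43), (120, 41, 25), (120, 26, 20), (110, 8, 95), (120, 8, 126), (128, 8, 124)]
mat (285.4, 173.1) size [0.1139 0.1145] [0.4807 0.0789 0.006 ]
gauge dark (216.4, 196.3) size [0.1042 0.1115] [0.4135 0.2702 0.05  ]
handle (359.6, 160.6) size [0.0306 0.0385] [ 0.5003 -0.1262  0.1   ]
whole (357.6, 163.6) size [0.0539 0.0626] [ 0.5031 -0.1294  0.02  ]
```

```bash
python3 - <<'E'
from h import *
import pickle
d=pickle.load(open("i0.pkl","rb"))["top"];im=d["image"]
H,S,V=cv2.split(cv2.cvtColor(im,cv2.COLOR_BGR2HSV))
m=np.zeros_like(V);m[172:220,197:232]=((V>65)&(S>11))[172:220,197:232]
m=cv2.morphologyEx(m,cv2.MORPH_OPEN,np.ones((3,3)))
c=max(cv2.findContours(m,0,1)[0],key=cv2.contourArea);(u,v),a,_=cv2.fitEllipse(c);print("plate",u,v,np.array(a)/452.6*1.264,ray(d,u,v,.046).round(4))
m=np.zeros_like(V);m[145:185,340:376]=(V<113)[145:185,340:376]
c=max(cv2.findContours(m,0,1)[0],key=cv2.contourArea)[:,0].astype(float)
q=c[(c[:,0]-c[:,1])<193.5]
A=np.c_[q,np.ones(len(q))];s=np.linalg.lstsq(A,(q**2).sum(1),rcond=None)[0];u,v=s[:2]/2
print("base",u,v,len(q),2*np.sqrt(s[2]+u*u+v*v)/452.6*1.295,ray(d,u,v,.015).round(4))
E
```

```text
plate 214.34768676757812 195.8133087158203 [0.07778932 0.07847969] [0.4152 0.2766 0.046 ]
base 356.70830882774493 164.40184901301706 28 0.0537506907130166 [ 0.5015 -0.1272  0.015 ]
```

>>> {"name": "drive_tool", "arguments": {"rows": [[[0.04,-0.03,0],0.024],[[0.03,-0.04,0],0.024],[[0.03,-0.04,0],0.024],[[0.03,-0.04,0],0.024],[[0.03,-0.04,0],0.024],[[0.03,-0.04,0],0.024],[[0.03,-0.04,0],0.024],[[0.03,-0.04,0],0.024],[[0.03,-0.04,0],0.024],[[0.03,-0.04,0],0.024]], "jaw": 0, "grip_force": 60}}

```text
t: 1.1
tool_pos: [0.4054, -0.1771, 0.3037]
tool_rot: [3.141, -0.001, 0.001]
contact_force: [0.6, -1.1, -0.7]
opening: 0.0856
grip_force: 0.0
```

>>> {"name": "drive_tool", "arguments": {"rows": [[[0.03,-0.016,0],0],[[0.03,-0.016,0],0],[[0.03,-0.01,0.0],0],[[0,0,0],0],[[0,0,0],0]]}}

```text
t: 1.6
tool_pos: [0.4949, -0.1367, 0.3031]
tool_rot: [-3.141, -0.003, 0.003]
contact_force: [0.2, -0.6, -0.0]
opening: 0.0854
grip_force: 0.0
```

```bash
python3 - <<'E'
from h import *
import pickle
o={n:vision.get_image(n) for n in("scene","top")}
pickle.dump(o,open("i1.pkl","wb"))
s=o["scene"];u,v=proj(s,[.501,-.128,.06]);print(u,v,proj(s,[.415,.2766,.046]),proj(s,[.481,.079,.006]))
x0=int(min(max(u-110,0),420));y0=int(min(max(v-80,0),240))
cv2.imwrite("pics/c2.png",cv2.resize(s["image"][y0:y0+160,x0:x0+220],None,fx=3,fy=3));print(x0,y0,ctrl.get_obs()["tool_pos"])
E
```

```text
383.311963401741 200.0186460476838 (np.float64(273.06183747571095), np.float64(155.00291025482477)) (np.float64(329.31220936443174), np.float64(183.07016112077415))
273 120 [ 0.49427661 -0.13726224  0.30351185]
```

View pics/c2.png

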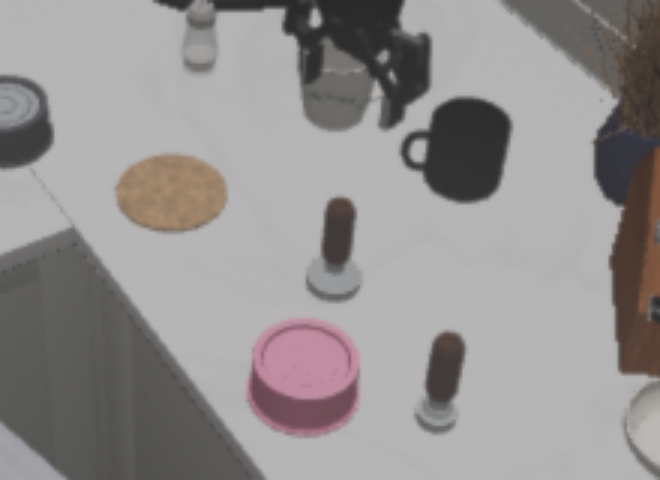

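The scene crop shows the wide tamper upright: handle near crop (338,232), base near (334,276). The narrow one is at (440,375), the pink decoy at (305,375), the mat at (171,192), and the gauge at the left edge (10,115). I'll cross-check the handle by ray.

```bash
python3 - <<'E'
from h import *
import pickle
d=pickle.load(open("i1.pkl","rb"))["scene"]
H,S,V=cv2.split(cv2.cvtColor(d["image"],cv2.COLOR_BGR2HSV))
m=np.zeros_like(V);m[180:212,372:400]=(V<85)[180:212,372:400]
x,y,w,h=cv2.boundingRect(m);M=cv2.moments(m,True);u,v=M["m10"]/M["m00"],M["m01"]/M["m00"];print(x,y,w,h,u,v,ray(d,u,v,.073))
print("proj top/bot of handle at est",proj(d,[.501,-.128,.11]),proj(d,[.501,-.128,.042]),proj(d,[.501,-.128,.076]))
def bl(m,roi,z):
    k=np.zeros_like(V);x0,y0,x1,y1=roi;k[y0:y1,x0:x1]=m[y0:y1,x0:x1]
    c=max(cv2.findContours(k,0,1)[0],key=cv2.contourArea);e=cv2.fitEllipse(c);print(e,ray(d,*e[0],z))
bl((S>60)&(H<25),(305,165,355,200),.006)
E
```

```text
381 187 10 22 385.21556886227546 197.49700598802394 [ 0.50229748 -0.13299726  0.073     ]
proj top/bot of handle at est (np.float64(384.5768036799696), np.float64(187.7097894636829)) (np.float64(382.87080434117473), np.float64(204.31180756436805)) (np.float64(383.7103088089838), np.float64(196.14212774490335))
((329.6685485839844, 183.8342742919922), (23.953330993652344, 35.37696075439453), 90.6513442993164) [0.47925668 0.07561342 0.006     ]
```

>>> {"name": "drive_tool", "arguments": {"rows": [[[0.007,-0.007,0.03],0],[[0,0,0.04],0],[[0,0,0.04],0],[[0,0,0.03],0],[[0,0,0.02],0],[[0,0,0.01],0],[[0,0,0],0],[[0,0,0],0]]}}

```text
t: 2.5
tool_pos: [0.5023, -0.1306, 0.1351]
tool_rot: [3.141, 0.0, 0.003]
contact_force: [-0.0, 0.2, 0.8]
opening: 0.0851
grip_force: 0.0
```

>>> {"name": "drive_tool", "arguments": {"rows": [[[0,0,0],0],[[0,0,0],0],[[0,0,0],0],[[0,0,0],0],[[0,0,0],0],[[0,0,0],0],[[0,0,0],0],[[0,0,0],0]], "jaw": 1, "grip_force": 80}}

```text
t: 3.3
tool_pos: [0.5023, -0.1302, 0.1345]
tool_rot: [3.141, 0.001, 0.001]
contact_force: [-0.8, 0.0, 5.5]
opening: 0.0284
grip_force: 78.4
```

>>> {"name": "drive_tool", "arguments": {"rows": [[[0,0,-0.01],0],[[0,0,-0.03],0],[[0,0,-0.03],0],[[0,0,-0.02],0],[[0,0,-0.01],0],[[0,0,0],0],[[0,0,0],0]]}}

```text
t: 4.0
tool_pos: [0.5012, -0.1298, 0.2325]
tool_rot: [-3.141, -0.001, 0.003]
contact_force: [-0.5, -0.0, -2.0]
opening: 0.0286
grip_force: 78.8
```

>>> {"name": "drive_tool", "arguments": {"rows": [[[0,-0.02,0],0],[[-0.01,-0.04,0],0],[[-0.01,-0.045,0],0],[[-0.01,-0.045,0],0],[[-0.01,-0.045,0],0],[[-0.01,-0.045,0],0],[[-0.01,-0.045,0],0],[[-0.01,-0.045,0],0],[[-0.01,-0.03,0],0],[[-0.005,-0.015,0],0]]}}

```text
t: 5.0
tool_pos: [0.4146, 0.2468, 0.2316]
tool_rot: [3.141, 0.006, -0.006]
contact_force: [-0.1, -0.1, -2.2]
opening: 0.0285
grip_force: 79.1
```

>>> {"name": "drive_tool", "arguments": {"rows": [[[0,-0.01,0],0],[[0,0,0],0],[[0,0,0],0]]}}

```text
t: 5.3
tool_pos: [0.4166, 0.2543, 0.233]
tool_rot: [3.14, 0.001, -0.002]
contact_force: [-0.4, 0.1, -2.0]
opening: 0.0281
grip_force: 79.1
```

```bash
python3 - <<'E'
from h import *
import pickle
o={n:vision.get_image(n) for n in("scene","top")}
pickle.dump(o,open("i2.pkl","wb"))
s=o["scene"]["image"][85:205,190:350];t=o["top"]["image"][140:260,150:310]
cv2.imwrite("pics/c3.png",cv2.resize(np.hstack([s,t]),None,fx=2.5,fy=2.5,interpolation=cv2.INTER_CUBIC));print(ctrl.get_obs())
E
```

```text
{'t': 5.4, 'q': array([ 3.94792498e-01, -2.29059063e-01,  1.99624408e+00, -2.75034680e-04,
        1.37516975e+00,  1.96626877e+00]), 'dq': array([-0.0027021 , -0.00244899, -0.00320212,  0.00188001, -0.00195992,
        0.00086441]), 'effort': array([ 2.87068225e-01, -2.67926162e+01, -3.70731783e+01,  7.31497727e-03,
        1.07266282e-03, -2.20304704e-03]), 'tool_pos': array([0.41689115, 0.25402823, 0.23349328]), 'tool_rot': array([ 3.14105001e+00, -9.83744582e-04, -9.41609225e-04]), 'contact_force': array([-0.37174262, -0.24766025, -2.14417178]), 'wrist_torque': array([-0.02802922,  0.00232697, -0.03742712]), 'grip_force': 79.15963989499687, 'opening': 0.028500609283292302}
```

View pics/c3.png

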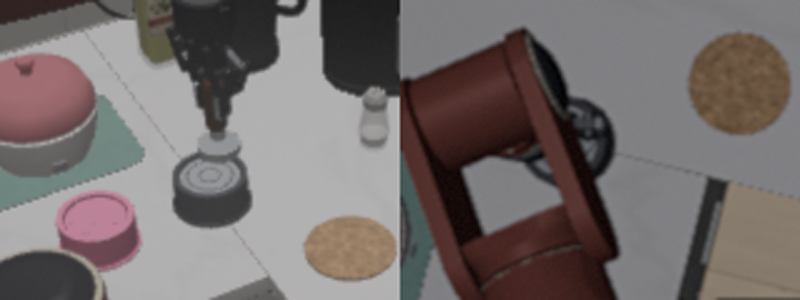

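The left half shows the tamper hanging upright just above and right of the gauge: base at crop (218,145), plate at (210,176), full-frame (274,155). That agrees with the top-view estimate to 1 px. In the right half the arm hides the tamper. Now I'll align and go down.

>>> {"name": "drive_tool", "arguments": {"rows": [[[-0.002,-0.015,0],0],[[0,-0.006,0],0],[[0,0,0.02],0],[[0,0,0.02],0],[[0,0,0.006],0],[[0,0,0.002],0],[[0,0,0.002],0],[[0,0,0],0],[[0,0,0],0]]}}

```text
t: 6.3
tool_pos: [0.4151, 0.2761, 0.1849]
tool_rot: [-3.141, -0.001, -0.002]
contact_force: [-0.0, 1.2, -2.4]
opening: 0.0285
grip_force: 79.3
```

>>> {"name": "drive_tool", "arguments": {"rows": [[[0,0,0.003],0],[[0,0,0.003],0],[[0,0,0.003],0],[[0,0,0.003],0],[[0,0,0.002],0],[[0,0,0],0]]}}

```text
t: 6.9
tool_pos: [0.4152, 0.2761, 0.1707]
tool_rot: [-3.141, -0.001, -0.002]
contact_force: [0.2, -0.6, 6.4]
opening: 0.0286
grip_force: 80.0
```

>>> {"name": "drive_tool", "arguments": {"rows": [[[0,0,0.001],0],[[0,0,0.001],0],[[0,0,0.001],0],[[0,0,0],0],[[0,0,0],0]]}}

```text
t: 7.4
tool_pos: [0.4154, 0.2761, 0.1684]
tool_rot: [-3.141, -0.001, -0.003]
contact_force: [-1.8, -2.4, 7.5]
opening: 0.0285
grip_force: 80.3
```

>>> {"name": "drive_tool", "arguments": {"rows": [[[0,0,0.001],0],[[0,0,0.001],0],[[0,0,0],0],[[0,0,0],0]]}}

```text
t: 7.8
tool_pos: [0.4157, 0.2762, 0.1683]
tool_rot: [-3.141, -0.001, -0.003]
contact_force: [-5.6, -4.5, 17.5]
opening: 0.0285
grip_force: 81.2
```

>>> {"name": "drive_tool", "arguments": {"rows": [[[0,0,0],0],[[0,0,0],0],[[0,0,0],0],[[0,0,0],0],[[0,0,0],0],[[0,0,0],0],[[0,0,0],0],[[0,0,0],0],[[0,0,0],0],[[0,0,0],0]]}}

```text
t: 8.8
tool_pos: [0.4158, 0.2762, 0.1683]
tool_rot: [-3.141, -0.001, -0.003]
contact_force: [-5.5, -4.2, 17.6]
opening: 0.0286
grip_force: 81.2
```

```bash
python3 - <<'E'
from h import *
d=vision.get_image("scene");cv2.imwrite("pics/c4.png",cv2.resize(d["image"][100:190,220:330],None,fx=6,fy=6,interpolation=cv2.INTER_CUBIC))
s=ctrl.get_obs();print(s["contact_force"],s["wrist_torque"],proj(d,[.4155,.276,.034]),proj(d,[.4155,.276,.136]))
E
```

```text
[-4.87637195 -4.76706166 16.90497764] [-0.72116653  1.06309161  0.02382594] (np.float64(273.57394652443276), np.float64(157.81090362653896)) (np.float64(271.1094903590656), np.float64(133.14227078463037))
```

View pics/c4.png

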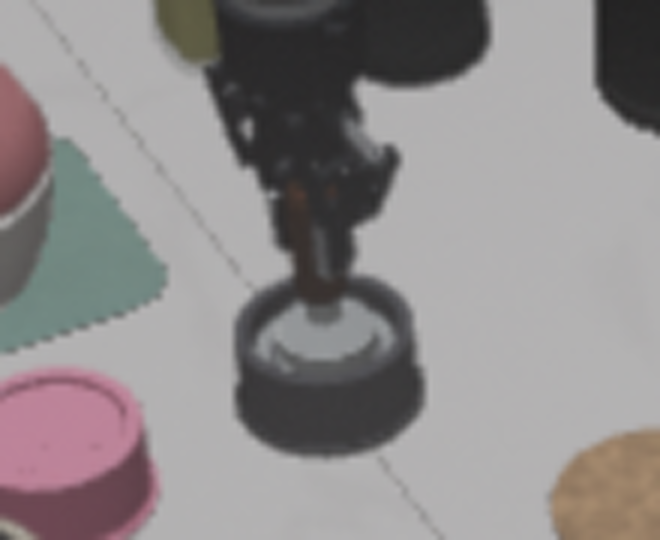

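The crop shows the tamper upright and flat on the sunken plate, well inside the bore. Base is near crop (325,330), rim centre near (325,330).

>>> {"name": "drive_tool", "arguments": {"rows": [[[0,0,0],0],[[0,0,0],0],[[0,0,0],0],[[0,0,0],0],[[0,0,0],0]]}}

```text
t: 9.35
tool_pos: [0.4157, 0.2762, 0.1683]
tool_rot: [-3.142, -0.001, -0.003]
contact_force: [-5.6, -4.2, 17.9]
opening: 0.0288
grip_force: 81.2
```

>>> {"name": "drive_tool", "arguments": {"rows": [[[0,0,-0.004],0],[[0,0,-0.006],0],[[0,0,-0.01],0],[[0,0,-0.02],0],[[0,0,-0.02],0],[[0,0,-0.01],0],[[0,0,0],0],[[0,0,0],0]]}}

```text
t: 10.15
tool_pos: [0.4141, 0.2757, 0.2338]
tool_rot: [3.141, 0.001, -0.002]
contact_force: [-1.1, -0.4, -2.9]
opening: 0.0279
grip_force: 79.4
```

>>> {"name": "drive_tool", "arguments": {"rows": [[[0.005,0.015,0],0],[[0.01,0.03,0],0],[[0.01,0.03,0],0],[[0.01,0.035,0],0],[[0.01,0.035,0],0],[[0.01,0.03,0],0],[[0.005,0.015,0],0],[[0,0.005,0],0],[[0,0,0],0],[[0,0,0],0]]}}

```text
t: 11.15
tool_pos: [0.4742, 0.0816, 0.2341]
tool_rot: [-3.141, -0.002, 0.002]
contact_force: [-0.3, 0.9, -1.5]
opening: 0.0285
grip_force: 79.6
```

>>> {"name": "drive_tool", "arguments": {"rows": [[[0.006,0.004,0.01],0],[[0,0,0.03],0],[[0,0,0.03],0],[[0,0,0.014],0],[[0,0,0.004],0],[[0,0,0.002],0],[[0,0,0],0],[[0,0,0],0]]}}

```text
t: 11.95
tool_pos: [0.4817, 0.077, 0.1464]
tool_rot: [-3.142, -0.001, -0.004]
contact_force: [0.3, -0.1, -2.4]
opening: 0.0285
grip_force: 79.5
```

>>> {"name": "drive_tool", "arguments": {"rows": [[[0,0,0.002],0],[[0,0,0.002],0],[[0,0,0.001],0],[[0,0,0.001],0],[[0,0,0],0],[[0,0,0],0]]}}

```text
t: 12.55
tool_pos: [0.4814, 0.0769, 0.1405]
tool_rot: [3.141, 0.001, 0.001]
contact_force: [-2.7, -0.1, 6.8]
opening: 0.0286
grip_force: 80.2
```

>>> {"name": "drive_tool", "arguments": {"rows": [[[0,0,0],0],[[0,0,0],0],[[0,0,0],0],[[0,0,0],0],[[0,0,0],0],[[0,0,0],0],[[0,0,0],0],[[0,0,0],0]], "jaw": 0}}

```text
t: 13.35
tool_pos: [0.4807, 0.077, 0.1389]
tool_rot: [-3.142, -0.001, 0.0]
contact_force: [0.1, -0.1, -0.4]
opening: 0.0852
grip_force: 0.0
```

>>> {"name": "drive_tool", "arguments": {"rows": [[[0,0,-0.005],0],[[0,0,-0.015],0],[[0,0,-0.03],0],[[0,0,-0.04],0],[[0,0,-0.04],0],[[0,0,-0.02],0],[[-0.02,0.02,0],0],[[-0.04,0.03,0],0],[[0,0,0],0],[[0,0,0],0]]}}

```text
t: 14.35
tool_pos: [0.4204, 0.0266, 0.2894]
tool_rot: [-3.141, 0.001, -0.003]
contact_force: [-0.6, 0.1, 0.3]
opening: 0.0853
grip_force: 0.0
```

```bash
python3 - <<'E'
from h import *
s=vision.get_image("scene");t=vision.get_image("top")
cv2.imwrite("pics/c5.png",cv2.resize(np.hstack([s["image"][100:260,240:440],t["image"][110:270,190:390]]),None,fx=2,fy=2))
print(ctrl.get_obs()["tool_pos"])
E
```

```text
[0.42131233 0.02706492 0.28949823]
```

View pics/c5.png

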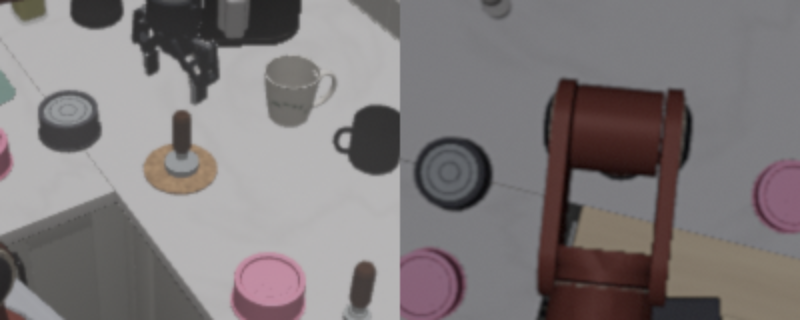

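The tamper stands upright near the middle of the mat, with its base at crop (182,163) and the mat centre at (180,167). The plate has sprung back, the narrow tamper is untouched at (360,300), and the gripper is clear.

```bash
python3 -c "
from station import ctrl
print(ctrl.finish_job())"
```

```text
the job is handed in; nothing more can be done
None
```

I pressed the gauge plate to its stop with the wide tamper and held it there for over a second. The tamper now stands upright on the cork mat, released; the narrow one is untouched, and I handed the job in at about 14.5 s.

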